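# Right the upturned pot and close it with its own lid

## Robot

A 6-joint arm with a two-finger parallel gripper is mounted at the origin on the work surface. World frame = base frame: x ahead of the robot, y to its left, z up, the work surface at z = 0. Lengths are in m, angles in rad, forces in N, time in s.
With the tool pointing down it reaches from about 0.35 to 0.775 m from the base axis. Payload 7.3 kg.
Tool frame: the origin (TCP) lies on the centre line of the jaws, within the pads' length; the fingertips stand 17 mm ahead of it and the grasp point (between the pads) lies 2 mm behind it (robot.tip_extent is the distance from the TCP to the fingertips, in m); z points along the fingers, y is the line along which they close (so a half turn about z gives the same grasp; the last joint's range is limited). The gripper opens to 92 mm and grips with 3 to 60 N. Pads are 19 mm wide; open, the fingers measure 130 mm over their backs; the gripper's body (75 mm by 190 mm) begins 47 mm behind the grasp point.
Start: joints at [1.137, 0.342, 1.524, -0, 1.275, -0.146], TCP at [0.149, 0.503, 0.244] pointing down, gripper open.
Joint ranges: [-2.53, 2.53], [-0.77, 2.02], [0.04, 2.7], [-1, 4.14], [0.28, 2.66], [-3.11, 3.11]. Speed limits (rad/s): [2.57, 2.57, 3.14, 3.14, 3.14, 3.14].

## Interface

Orientations are given as [roll, pitch, yaw] about the fixed x, y, z axes, in that order (R = Rz(yaw) Ry(pitch) Rx(roll)).
In Python, from cell import robot gives the robot as it stands.
- The arm moves only by the tool step_arm, never from a script. Its argument "motion" is a list of rows, each a list of 2 entries, a list of its own where there are three numbers: the shift along the tool's x, y, z in units of 60 mm (1.0 is 60 mm), then the turn about the tool's z in rad. In form: [[[x, y, z], spin], ...]. A call has 1 to 10 rows; each row is the pose to reach, as a shift and turn from the pose commanded when the call began, along the tool's axes at that moment; what a row does not reach only later rows make up. A row lasts 1/8 s, in which the tool goes at most 62.5 mm and 10.7 degrees, less where a joint would pass 70% of its speed; a pose out of reach is approached as far as the arm can. A call with a gripper value outside its range is refused whole. "hand" is the closure in counts, from 0 (fully open) to 255 (shut), set as the call begins (left out, the last holds). The fingers move at their own pace and stop on an object; "squeeze" is the grip in N (left out, the last holds). Time passes only in rows, so rows that repeat a pose let the fingers close. It gives the time, the measured TCP pose, the force, the opening and the grip force at its end, in the units of the state.
- robot.observe(): the state, without advancing time (a new reading comes with each control period).
- robot.read_camera(name): name is "scene" or "top" or "wrist"; returns a dict with "pixels" (400x640x3 uint8, red, green, blue), "intrinsics" (3x3 intrinsics, pixels), "xyz" and "rotation" of the camera in the world; the wrist camera has in their place "T_tool_cam" (4x4, takes a point from camera to tool coordinates, whose origin is the TCP and whose axes are the flange's). Camera axes: x right, y up, looking along -z (the intrinsics and any distortion apply to the point x, -y, -z); pixel columns grow to the right and rows downward; lengths in m; the calibration is good to about 2 mm. A picture is of the moment at which its call begins: read the wrist's pose just before it. There is no depth.
- robot.hand_in(): hands the job in; it is judged then, once.
The state is a dict: "time": time; "qpos": joint angles; "qvel": joint speeds; "joint_efforts": joint torques, N m; "tool_pos": TCP position; "tool_rot": TCP orientation; "contact_force": force on the tool from outside, world axes, zero at the start; "torque": the same for the moment, N m; "opening": finger opening in m; "grip_force": force on a finger pad.
Only numpy, scipy, OpenCV 4.12 (cv2) and the standard library are available. Lean on these libraries where they do the work, as an engineer would, in place of code of your own. Each camera call takes 0.05 s, during which the arm holds its last target. There are 200 camera calls.

## Task

The green six-sided pot is upside down on the bench: turn it over so that it stands mouth-up on the bench, then close it with the lid of its own colour, fully seated on the rim with the knob up. Leave everything else on the bench where it is, and let go at the end.

Things in the scene. Friction and masses are not known exactly. Their poses are not given: they have to be found in the camera images.
- pot: green hexagonal plastic pot, 78 mm across flats, 90 across corners, 100 high, walls 5, black rubber rim, non-slip foot, 0.2 to 0.33 kg, starts mouth down. Origin: mouth centre; z runs from mouth to closed end (up at the start); x is square to one flat face, the others follow every 60 degrees. Lies on a face without rolling. Pushed high, square to a face, it tips over; pushed low it slides
- pot_mouth (a point): centre of the green pot's mouth, in the plane of the rim (the pot's origin). When the pot lies on a side, a finger inside the mouth lifting the upper rim turns it about the edge of its closed end; past balance it falls onto its floor by itself
- pot_base (a point): centre of the outside of the green pot's closed end, 100 mm from pot_mouth along the pot's z
- green_lid: green round lid, knob up, on the bench left or right (orange lid on the other side). Heights from its origin, the centre of the underside: plug 58 mm diameter 0-10, disc 94 diameter 10-17, round knob 30 diameter 17-47. z up, 0.065 to 0.11 kg. The plug enters the pot's mouth (68 across flats inside) and the disc rests on the rim: origin then 90 above the bench
- orange_pot: orange six-sided pot, same make as the green one (78 across flats, 100 high), standing mouth-up with pencils in it up to 170 high; bystander, origin under its centre
- orange_lid: orange round lid, same shape as the green one, lying on the bench; it does not belong to the green pot; bystander, origin at the centre of the plug's underside
- screwdriver: screwdriver lying on the bench, about 200 long along its x; bystander
- hammer: hammer lying on the bench, about 300 long along its x; bystander
- glue: glue bottle, 60 diameter, 170 high, upright; bystander, origin under its centre
- screws: amber jar with steel cap, 72 diameter, 85 high; bystander, origin under its centre
- tape: blue tape roll lying flat, 100 diameter, 36 high; bystander, origin under its centre
Not all that is in view belongs to the job. What is shaped like the green_lid but red or yellow is not meant.

How it is judged:
On the way:
1. the green pot stands mouth-up on the bench, still open (height (world z) of pot_mouth between 0.096 and 0.106 m and height (world z) of pot_base below 0.005 m and linear speed of pot below 0.03 m/s and distance between green_lid and pot_mouth above 0.05 m), for 0.2 s.
At the end, for the whole second after the job is handed in: Green pot upright on the bench, mouth up (rim 96 to 106 mm high, underside within 5 mm), green lid in its mouth knob up, centred within 8 mm, plug 6 to 14 mm deep (10 is home), level within 0.07 rad; both at rest; all other things within 30 mm of their start (height (world z) of pot_mouth between 0.096 and 0.106 m and height (world z) of pot_base below 0.005 m and linear speed of each of pot, green_lid below 0.03 m/s and horizontal distance between green_lid and pot_mouth below 0.008 m and z of green_lid in the frame of pot between 0.006 and 0.014 m and angle between the z axis of green_lid and the z axis of pot, either way round below 0.07 rad and height (world z) of green_lid between 0.078 and 0.096 m and angle between green_lid's own z axis and vertical below 0.1 rad and distance of each of orange_pot, orange_lid, screwdriver, hammer, glue, screws, tape from where it was at the start of the episode below 0.03 m); the robot touches nothing.
It fails at once if another thing on the bench is shoved or picked up (moved more than 30 mm) (distance of any of orange_pot, orange_lid, screwdriver, hammer, glue, screws, tape from where it was at the start of the episode above 0.03 m).
It fails at once if the green pot falls off the bench (height (world z) of pot below -0.05 m).
It also fails if it takes over 70 s, if anything falls off the work surface, if the arm or the gripper's body presses on something with over 40 N, if the wrist force passes 120 N, or if a joint passes its speed limit or range.

## Working session

There is one attempt and no reset: what is moved stays moved. The work goes in short steps, Python scripts to look and compute and a tool call to move; the robot and the scene stay as the last step left them, time stands still between calls to the robot, and variables do not carry over. Pictures are saved under pics/ and viewed, at most 10 in all, crops included, and the job is handed in when it is done.

Besides the shell and the picture viewer there is one more tool, called by a JSON object that holds its "op" and its "data". step_arm: Moves the arm, as the interface text tells. Its arguments: {"type":"object","properties":{"motion":{"type":"array"},"hand":{"type":"number"},"squeeze":{"type":"number"}},"required":["motion"]}

```bash
ls; mkdir -p pics; cat > h.py <<'E'
import numpy as np, cv2
from cell import robot
from scipy.spatial.transform import Rotation as R
def mat(r):
    r=np.array(r); return r if r.shape==(3,3) else R.from_euler('xyz',r).as_matrix()
def shot(name,fn=None):
    s=robot.observe(); c=robot.read_camera(name)
    if fn: cv2.imwrite('pics/'+fn,c['pixels'][:,:,::-1])
    if 'T_tool_cam' in c:
        T=np.eye(4);T[:3,:3]=mat(s['tool_rot']);T[:3,3]=s['tool_pos'];T=T@np.array(c['T_tool_cam'])
        c['xyz']=T[:3,3];c['rotation']=T[:3,:3]
    c['R']=mat(c['rotation']);c['xyz']=np.array(c['xyz']);return c
def pt(c,u,v,z):
    K=np.array(c['intrinsics']);d=np.linalg.inv(K)@[u,v,1];d=c['R']@[d[0],-d[1],-d[2]]
    return c['xyz']+d*(z-c['xyz'][2])/d[2]
def px(c,p):
    q=c['R'].T@(np.array(p)-c['xyz']);q=np.array(c['intrinsics'])@[q[0],-q[1],-q[2]];return q[:2]/q[2]
E
python3 - <<'E'
from h import *
s=robot.observe();print(s)
for n in('top','scene'):
    c=shot(n,n+'0.png');print(n,c['xyz'],c['R'],c['intrinsics'],[k for k in c])
c=robot.read_camera('wrist');print(c['T_tool_cam'])
E
```

```text
pics
{'time': 0.0, 'qpos': array([ 1.13700317e+00,  3.42699255e-01,  1.52502049e+00, -2.49463729e-06,
        1.27538139e+00, -1.46009873e-01]), 'qvel': array([ 0.00086822,  0.00064894, -0.00026503, -0.00105152, -0.00052198,
       -0.001279  ]), 'joint_efforts': array([-1.50034080e-03, -4.31252396e+01, -2.44221425e+01,  7.14628561e-02,
        5.61212772e-02, -1.30061912e-04]), 'tool_pos': array([0.14883286, 0.50306703, 0.24305591]), 'tool_rot': array([-3.14009988e+00, -2.17110751e-04,  2.85380994e+00]), 'contact_force': array([ 0.19409377, -0.45571685, -0.07081601]), 'torque': array([ 0.00807581, -0.00641207, -0.00731659]), 'grip_force': 0.0, 'opening': 0.09187078103699386}
top [ 0.25495153 -0.02111586  1.54486832] [[-0.01363707  0.98664248 -0.16232882]
 [-0.9998956  -0.01268033  0.00692848]
 [ 0.00477755  0.16240635  0.9867124 ]] [[425.45370076   0.         314.10689259]
 [  0.         425.45370076 198.76296717]
 [  0.           0.           1.        ]] ['pixels', 'intrinsics', 'xyz', 'rotation', 'R']
scene [ 1.06978976 -0.85230886  1.0657972 ] [[ 0.81579097 -0.41140521  0.40648598]
 [ 0.57812039  0.56041589 -0.59305214]
 [ 0.01618354  0.71880441  0.69502396]] [[445.39262008   0.         322.42340447]
 [  0.         445.39262008 193.46180875]
 [  0.           0.           1.        ]] ['pixels', 'intrinsics', 'xyz', 'rotation', 'R']
[[-3.64616471e-04  9.56955649e-01  2.90233962e-01  7.93297255e-02]
 [ 9.99999891e-01  2.64446671e-04  3.84354383e-04 -8.09749173e-04]
 [ 2.91058693e-04  2.90234071e-01 -9.56955641e-01 -1.40893982e-01]
 [ 0.00000000e+00  0.00000000e+00  0.00000000e+00  1.00000000e+00]]
```

View pics/top0.png

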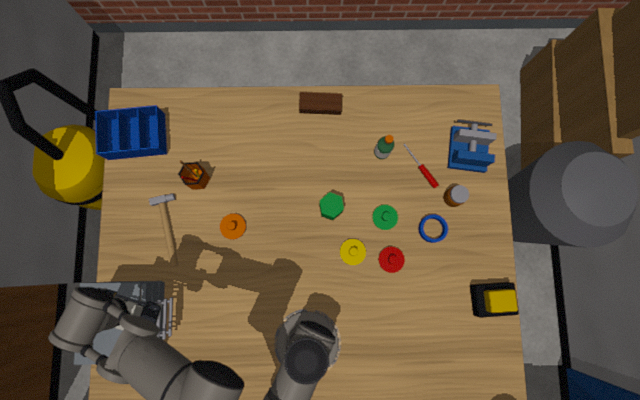

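View pics/scene0.png

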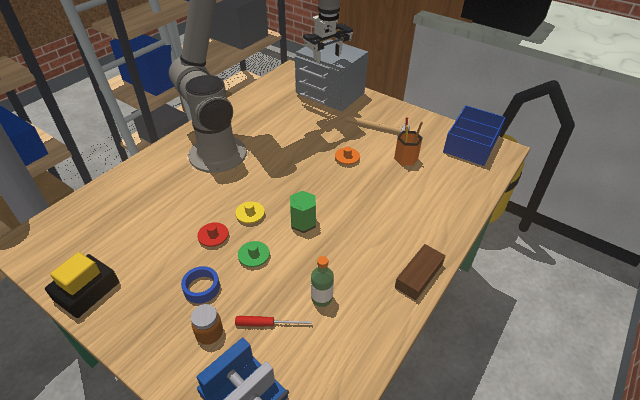

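```bash
python3 - <<'E'
from h import *
t=shot('top');s=shot('scene')
def hsv(c):return cv2.cvtColor(c['pixels'],cv2.COLOR_RGB2HSV)
def blob(c,near):
    m=cv2.inRange(hsv(c),(50,120,60),(80,255,255))
    n,l,st,ce=cv2.connectedComponentsWithStats(m)
    i=min((k for k in range(1,n) if st[k,4]>80),key=lambda k:np.hypot(*(ce[k]-near)))
    return (l==i).astype(np.uint8),ce[i],st[i]
for nm,near in(('pot',(332,205)),('lid',(385,216))):
    m,ce,st=blob(t,near);print(nm,ce,st,pt(t,*ce,.1 if nm=='pot' else .014))
for nm,near in(('pot',(303,210)),('lid',(253,254))):
    m,ce,st=blob(s,near);print(nm,ce,st)
h=hsv(s);m,_,_=blob(s,(303,210))
V=h[:,:,2];print('vals',np.percentile(V[m>0],[5,25,50,75,95]))
# top face bright
for c,near,f in((t,(332,205),'a'),(s,(303,210),'b')):
    m,ce,st=blob(c,near);x,y,w,hh=st[:4]
    cr=c['pixels'][y-8:y+hh+8,x-8:x+w+8];cv2.imwrite(f'pics/{f}.png',cv2.resize(cr[:,:,::-1],None,fx=7,fy=7,interpolation=cv2.INTER_NEAREST));print(f,x-8,y-8)
# others at rough heights
for n,u,v,z in(('glue',384,148,.1),('tape',433,228,.02),('red',391,259,.015),('yel',352,251,.015),('orlid',233,226,.015),('screws',456,195,.08),('sdtip',404,145,.01),('sdend',436,186,.015),('brick',320,103,.03),('opot',194,175,.1)):print(n,pt(t,u,v,z)[:2].round(3))
E
python3 - <<'E'
import cv2,numpy as np
a=cv2.imread('pics/a.png');b=cv2.imread('pics/b.png')
H=max(a.shape[0],b.shape[0]);f=lambda i:np.pad(i,((0,H-i.shape[0]),(0,0),(0,0)))
o=np.hstack([f(a),f(b)]);print(a.shape,b.shape);cv2.imwrite('pics/ab.png',o[:600,:800])
E
```

```text
pot [331.05122951 205.39959016] [320 192  24  28 488] [ 0.46881384 -0.08912317  0.1       ]
lid [384.76152305 216.88777555] [373 205  25  25 499] [ 0.43694655 -0.28700293  0.014     ]
pot [302.37007874 200.75328084] [290 191  26  23 381]
lid [253.05152672 253.45801527] [238 241  31  25 524]
vals [144. 164. 165. 166. 168.]
a 312 184
b 282 183
glue [ 0.67  -0.279]
tape [ 0.394 -0.458]
red [ 0.286 -0.303]
yel [ 0.316 -0.165]
orlid [0.411 0.262]
screws [ 0.503 -0.528]
sdtip [ 0.707 -0.371]
sdend [ 0.548 -0.48 ]
brick [ 0.868 -0.059]
opot [0.582 0.384]
(308, 280, 3) (273, 294, 3)
```

View pics/ab.png

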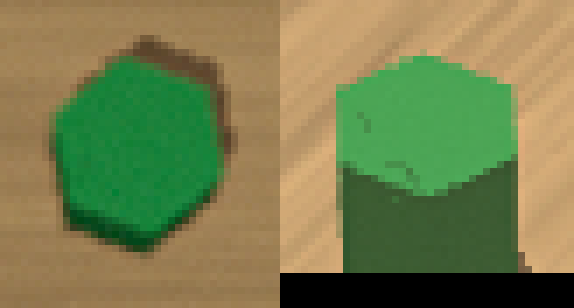

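The crop shows the hexagonal closed end: in the scene view its top face alone fills the mask (corners near (302,191), (302,210)), so I take its orientation from there.

```bash
cat >> h.py <<'E'
def gmask(c,near,lo=(50,120,100)):
    m=cv2.inRange(cv2.cvtColor(c['pixels'],cv2.COLOR_RGB2HSV),lo,(80,255,255))
    n,l,st,ce=cv2.connectedComponentsWithStats(m)
    i=min((k for k in range(1,n) if st[k,4]>60),key=lambda k:np.hypot(*(ce[k]-np.array(near))))
    return (l==i).astype(np.uint8),ce[i],st[i]
E
python3 - <<'E'
from h import *
for n,near,lo in(('scene',(303,200),(50,120,120)),('top',(331,204),(50,120,110))):
    c=shot(n);m,ce,st=gmask(c,near,lo)
    ys,xs=np.nonzero(m);P=np.array([pt(c,u,v,.1)[:2] for u,v in zip(xs,ys)])
    o=P.mean(0);d=P-o;z=(d[:,0]+1j*d[:,1]);r=abs(z)
    ph=np.angle((z**6).sum())/6  # corner direction
    print(n,len(xs),o,'corner deg',np.degrees(ph),'face',[round(np.degrees(ph)+30+60*k) for k in range(6)],'ext',P.min(0)-o,P.max(0)-o)
c=shot('scene');m,ce,st=gmask(c,(253,253));ys,xs=np.nonzero(m);print('lid pts',st,pt(c,*ce,.017))
E
```

```text
scene 374 [ 0.4735431  -0.08987986] corner deg 8.637229128847208 face [39, 99, 159, 219, 279, 339] ext [-0.04301643 -0.03917609] [0.03997675 0.040565  ]
top 430 [ 0.47293768 -0.09035006] corner deg 9.63265989792998 face [40, 100, 160, 220, 280, 340] ext [-0.04089237 -0.03976004] [0.04270919 0.03909549]
lid pts [238 241  31  25 515] [ 0.43817228 -0.28747005  0.017     ]
```

```bash
cat >> h.py <<'E'
def go(x,y,z,yaw_deg=None):
    s=robot.observe();M=mat(s['tool_rot']);d=M.T@(np.array([x,y,z])-s['tool_pos'])/.06
    yaw=np.arctan2(M[1,0],M[0,0]);sp=0 if yaw_deg is None else -((np.radians(yaw_deg)-yaw+np.pi)%(2*np.pi)-np.pi)
    print('shift',d.round(3),'spin',round(sp,3),'at',np.round(s['tool_pos'],4),'yaw',np.degrees(yaw).round(2),'t',s['time'])
E
python3 -c "
from h import *
go(.485,-.165,.22,99.2)"
```

```text
shift [-8.532 -9.091  0.395] spin 1.122 at [0.149  0.5034 0.2436] yaw 163.51 t 0.4
```

{"op": "step_arm", "data": {"motion": [[[-8.53, -9.09, 0.4], 1.122], [[-8.53, -9.09, 0.4], 1.122], [[-8.53, -9.09, 0.4], 1.122], [[-8.53, -9.09, 0.4], 1.122], [[-8.53, -9.09, 0.4], 1.122], [[-8.53, -9.09, 0.4], 1.122], [[-8.53, -9.09, 0.4], 1.122], [[-8.53, -9.09, 0.4], 1.122], [[-8.53, -9.09, 0.4], 1.122], [[-8.53, -9.09, 0.4], 1.122]], "hand": 255, "squeeze": 20}}

```text
time: 1.65
tool_pos: [0.4303, -0.0568, 0.2239]
tool_rot: [3.141, 0.0, 1.731]
contact_force: [0.4, 0.6, 0.8]
opening: 0.0006
grip_force: 0.0
```

{"op": "step_arm", "data": {"motion": [[[0, 0, 0], 0]]}}

```text
time: 1.78
tool_pos: [0.431, -0.0583, 0.2234]
tool_rot: [3.141, 0.001, 1.726]
contact_force: [-0.7, 0.5, 0.2]
opening: 0.0005
grip_force: 0.0
```

```bash
python3 -c "
from h import *
go(.485,-.165,.108,99.2)"
```

```text
shift [-1.894  0.613  1.924] spin -0.005 at [ 0.431  -0.0583  0.2234] yaw 98.91 t 1.775
```

{"op": "step_arm", "data": {"motion": [[[-1.9, 0.6, 0], 0], [[-1.9, 0.6, 0], 0], [[-1.9, 0.6, 1.92], 0], [[-1.9, 0.6, 1.92], 0], [[-1.9, 0.6, 1.92], 0], [[-1.9, 0.6, 1.92], 0]]}}

```text
time: 2.52
tool_pos: [0.4845, -0.1614, 0.1103]
tool_rot: [3.139, 0.001, 1.733]
contact_force: [0.2, -0.4, -0.3]
opening: 0.0004
grip_force: 0.0
```

```bash
python3 -c "
from h import *
go(.473+.039*.16,-.090-.039*.987-.0095,.108,99.2)"
```

```text
shift [ 0.399 -0.024  0.038] spin 0.001 at [ 0.4845 -0.1614  0.1103] yaw 99.27 t 2.525
```

{"op": "step_arm", "data": {"motion": [[[0.35, 0, 0], 0], [[0.47, 0, 0], 0], [[0.58, 0, 0], 0], [[0.69, 0, 0], 0], [[0.8, 0, 0], 0], [[0.91, 0, 0], 0]]}}

```text
time: 3.28
tool_pos: [0.4745, -0.1071, 0.1084]
tool_rot: [-3.141, -0.0, 1.732]
contact_force: [0.3, -1.8, 1.7]
opening: 0.0002
grip_force: 1.0
```

```bash
python3 - <<'E'
from h import *
c=shot('scene')
cv2.imwrite('pics/s1.png',cv2.resize(c['pixels'][140:300,200:420,::-1],None,fx=3,fy=3))
E
```

```text
(no output)
```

View pics/s1.png

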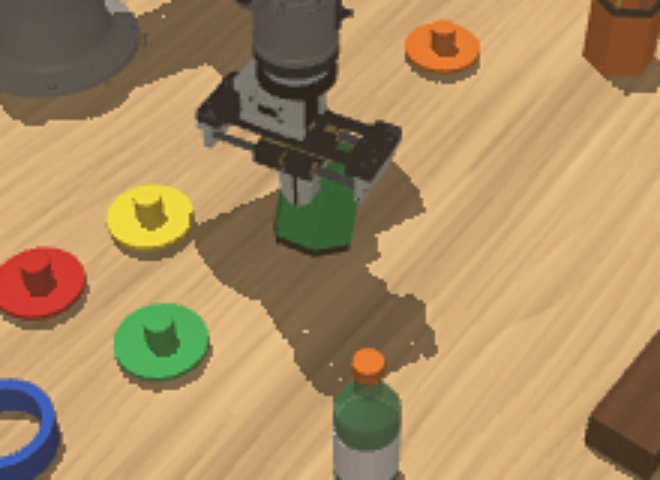

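The pot is tilting under the finger (its black rim edge shows lifted near (310,245)); I push on.

{"op": "step_arm", "data": {"motion": [[[0.1, 0, 0], 0], [[0.2, 0, 0], 0], [[0.3, 0, 0], 0], [[0.4, 0, 0], 0], [[0.5, 0, 0], 0], [[0.5, 0, 0], 0], [[0.5, 0, 0], 0], [[0.5, 0, 0], 0]]}}

```text
time: 4.32
tool_pos: [0.4699, -0.0781, 0.1085]
tool_rot: [3.141, -0.0, 1.732]
contact_force: [-0.2, 0.7, -0.0]
opening: 0.0003
grip_force: 0.0
```

{"op": "step_arm", "data": {"motion": [[[-1, 0, -1], 0], [[-2, 0, -2], 0], [[-3, 0, -2], 0], [[-3, 0, -2], 0]], "hand": 0}}

```text
time: 4.82
tool_pos: [0.499, -0.2587, 0.23]
tool_rot: [3.14, 0.002, 1.73]
contact_force: [0.3, -0.2, 0.7]
opening: 0.0358
grip_force: 0.0
```

```bash
python3 - <<'E'
from h import *
c=shot('scene');w=shot('wrist','w2.png');t=shot('top')
a=cv2.resize(c['pixels'][140:280,220:400,::-1],(540,420));b=cv2.resize(t['pixels'][140:270,260:420,::-1],(517,420))
cv2.imwrite('pics/s2.png',cv2.resize(np.hstack([a,b]),(800,318)))
E
```

```text
(no output)
```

View pics/s2.png

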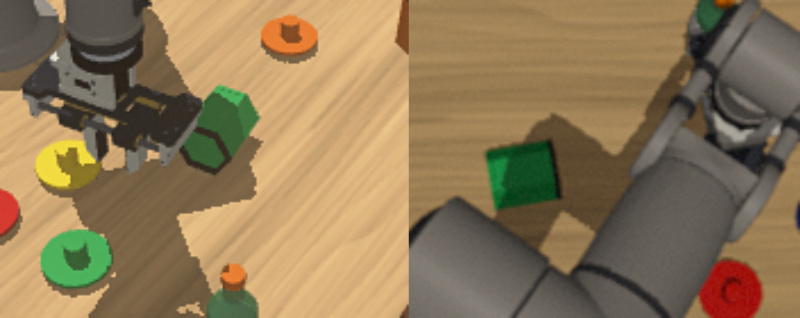

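View pics/w2.png

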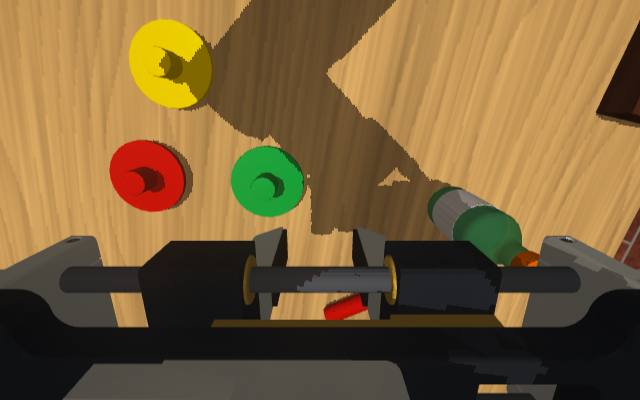

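The pot now lies on a face, mouth toward -y (top view: rectangle with the dark rim on its right). I go over it for a close wrist view.

```bash
python3 -c "
from h import *
go(.475,-.11,.25,99.2)"
```

```text
shift [ 2.485e+00 -2.000e-03 -3.590e-01] spin -0.002 at [ 0.4986 -0.2572  0.2285] yaw 99.07 t 4.975
```

{"op": "step_arm", "data": {"motion": [[[2.5, 0, -0.36], 0], [[2.5, 0, -0.36], 0], [[2.5, 0, -0.36], 0], [[2.5, 0, -0.36], 0], [[2.5, 0, -0.36], 0]]}}

```text
time: 5.6
tool_pos: [0.4745, -0.1076, 0.2497]
tool_rot: [-3.141, -0.0, 1.732]
contact_force: [-0.0, -0.9, 0.2]
opening: 0.0914
grip_force: 0.0
```

```bash
python3 - <<'E'
from h import *
w=shot('wrist','w3.png');t=shot('top')
hs=cv2.cvtColor(w['pixels'],cv2.COLOR_RGB2HSV)
m=cv2.inRange(hs,(50,120,40),(80,255,255));m[240:]=0
n,l,st,ce=cv2.connectedComponentsWithStats(m);i=1+st[1:,4].argmax();print(st[i],ce[i])
V=hs[:,:,2];print(np.histogram(V[l==i],bins=10))
E
```

```text
[ 280   26   81   98 7414] [319.66590235  74.62206636]
(array([  12, 1086,  160, 1729,   57,   37,  490,  118,   62, 3663]), array([ 40. ,  52.1,  64.2,  76.3,  88.4, 100.5, 112.6, 124.7, 136.8,
       148.9, 161. ]))
```

View pics/w3.png

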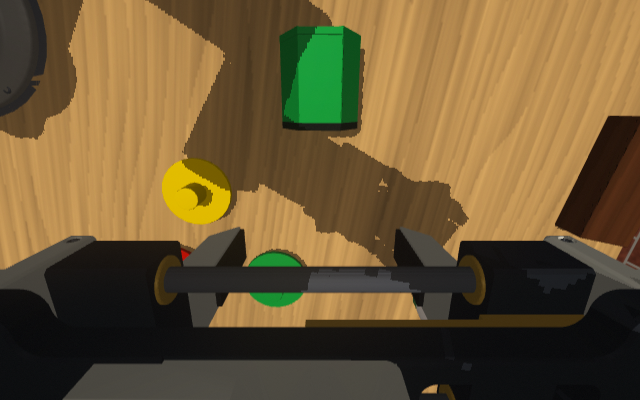

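The pot lies aligned with the tool: corner edges near columns 280 and 361, closed end at row 27, black rim at row ~125.

```bash
python3 - <<'E'
from h import *
w=shot('wrist');hs=cv2.cvtColor(w['pixels'],cv2.COLOR_RGB2HSV)
m=cv2.inRange(hs,(50,120,40),(80,255,255));m[140:]=0;m[:,:270]=0
L=[];Rr=[]
for v in range(40,116,3):
    x=np.nonzero(m[v])[0];L.append(pt(w,x[0]-.0,v,.039)[:2]);Rr.append(pt(w,x[-1]+1,v,.039)[:2])
L=np.array(L);Rr=np.array(Rr)
def fit(P):
    d=np.linalg.svd(P-P.mean(0))[2][0];d*=np.sign(d[1]);return np.degrees(np.arctan2(d[1],d[0]))
a=[fit(L),fit(Rr)];print('dirs',a)
th=np.radians(np.mean(a));d=np.array([np.cos(th),np.sin(th)]);n=np.array([-d[1],d[0]])
print('width',((L@n).mean()-(Rr@n).mean()),'centre n',((L@n).mean()+(Rr@n).mean())/2)
col=hs[105:140,320];print([tuple(x) for x in col[::2]])
off=((L@n).mean()+(Rr@n).mean())/2
x=np.nonzero(m[:,320])[0];print('rows',x[0],x[-1])
for v in(x[0],x[-1]+1):print(v,'z.078 along',pt(w,320,v,.078)[:2]@d)
for al in(pt(w,320,x[-1]+1,.078)[:2]@d,):print('mouth',al*d+off*n)
E
```

```text
dirs [np.float64(98.99645176286892), np.float64(99.2077207234004)]
width 0.08950207602976779 centre n -0.4508712412890826
[(np.uint8(68), np.uint8(214), np.uint8(155)), (np.uint8(68), np.uint8(216), np.uint8(155)), (np.uint8(68), np.uint8(214), np.uint8(156)), (np.uint8(67), np.uint8(216), np.uint8(155)), (np.uint8(67), np.uint8(214), np.uint8(155)), (np.uint8(67), np.uint8(212), np.uint8(156)), (np.uint8(67), np.uint8(216), np.uint8(155)), (np.uint8(67), np.uint8(214), np.uint8(155)), (np.uint8(67), np.uint8(209), np.uint8(144)), (np.uint8(42), np.uint8(43), np.uint8(30)), (np.uint8(35), np.uint8(49), np.uint8(31)), (np.uint8(40), np.uint8(51), np.uint8(30)), (np.uint8(24), np.uint8(87), np.uint8(41)), (np.uint8(17), np.uint8(146), np.uint8(96)), (np.uint8(17), np.uint8(145), np.uint8(95)), (np.uint8(17), np.uint8(146), np.uint8(94)), (np.uint8(17), np.uint8(146), np.uint8(94)), (np.uint8(17), np.uint8(146), np.uint8(94))]
rows 26 122
26 z.078 along -0.026752253390363558
123 z.078 along -0.11826618733909738
mouth [ 0.4639029  -0.04545185]
```

```bash
python3 -c "
from h import *
go(.4627,-.0379,.085,99.1)"
```

```text
shift [ 1.19  -0.008  2.744] spin 0.001 at [ 0.4746 -0.1084  0.2496] yaw 99.16 t 5.75
```

{"op": "step_arm", "data": {"motion": [[[1.19, 0, 1.5], 0], [[1.19, 0, 1.5], 0], [[1.19, 0, 2.74], 0], [[1.19, 0, 2.74], 0], [[1.19, 0, 2.74], 0], [[1.19, 0, 2.74], 0]], "hand": 0, "squeeze": 8}}

```text
time: 6.5
tool_pos: [0.4648, -0.038, 0.0875]
tool_rot: [3.138, 0.001, 1.731]
contact_force: [-0.1, 0.8, 0.2]
opening: 0.0916
grip_force: 0.0
```

```bash
python3 - <<'E'
from h import *
go(.4627,-.0379,.037,99.1)
w=shot('wrist','w4.png');hs=cv2.cvtColor(w['pixels'],cv2.COLOR_RGB2HSV)
m=cv2.inRange(hs,(50,120,40),(80,255,255))
s=robot.observe();ty=mat(s['tool_rot'])[:,1];tp=s['tool_pos']
for v in(100,130,160,190,220):
    x=np.nonzero(m[v])[0]
    if len(x):print(v,x[0],x[-1],[round((pt(w,u,v,.039)-tp)@ty*1000,1) for u in(x[0],x[-1]+1)])
E
```

```text
shift [ 0.008 -0.037  0.842] spin 0.001 at [ 0.4648 -0.038   0.0875] yaw 99.17 t 6.5
100 246 388 [np.float64(-47.3), np.float64(42.9)]
130 248 385 [np.float64(-47.4), np.float64(42.3)]
160 251 383 [np.float64(-46.9), np.float64(42.3)]
190 253 381 [np.float64(-47.0), np.float64(42.2)]
220 255 379 [np.float64(-47.1), np.float64(42.2)]
```

View pics/w4.png

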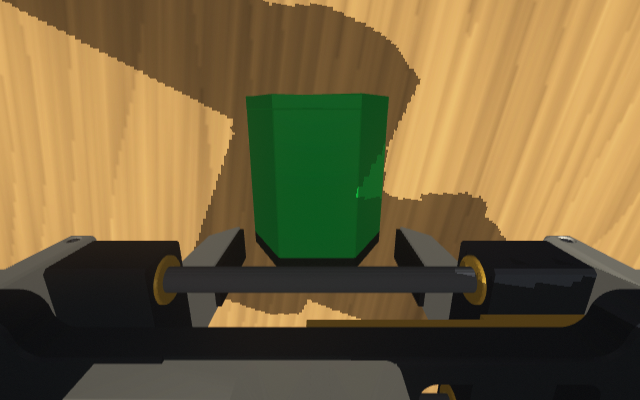

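The pot sits between the open fingers (columns 253–381 against finger edges 245 and 395), about 2 mm off to the left. I correct and descend gently.

{"op": "step_arm", "data": {"motion": [[[0, -0.038, 0], 0], [[0, -0.038, 0.1], 0], [[0, -0.038, 0.2], 0], [[0, -0.038, 0.3], 0], [[0, -0.038, 0.4], 0]]}}

```text
time: 7.18
tool_pos: [0.4609, -0.0374, 0.061]
tool_rot: [-3.141, -0.0, 1.732]
contact_force: [-0.5, -0.3, 0.1]
opening: 0.092
grip_force: 0.0
```

{"op": "step_arm", "data": {"motion": [[[0, 0, 0.08], 0], [[0, 0, 0.16], 0], [[0, 0, 0.24], 0], [[0, 0, 0.32], 0], [[0, 0, 0.4], 0], [[0, 0, 0.44], 0]]}}

```text
time: 7.92
tool_pos: [0.4608, -0.0374, 0.0349]
tool_rot: [-3.141, -0.0, 1.732]
contact_force: [0.3, -0.3, 0.4]
opening: 0.0918
grip_force: 0.5
```

{"op": "step_arm", "data": {"motion": [[[0, 0, -0.03], 0], [[0, 0, -0.03], 0], [[0, 0, -0.03], 0]], "hand": 255, "squeeze": 10}}

```text
time: 8.3
tool_pos: [0.4605, -0.0373, 0.037]
tool_rot: [-3.141, -0.0, 1.732]
contact_force: [-0.9, -0.5, -2.1]
opening: 0.0886
grip_force: 10.0
```

{"op": "step_arm", "data": {"motion": [[[0.1, 0, -0.18], 0], [[0.22, 0, -0.35], 0], [[0.36, 0, -0.5], 0], [[0.51, 0, -0.64], 0], [[0.69, 0, -0.74], 0], [[0.87, 0, -0.83], 0], [[0.87, 0, -0.83], 0]]}}

```text
time: 9.18
tool_pos: [0.4526, 0.015, 0.0872]
tool_rot: [3.141, -0.0, 1.733]
contact_force: [-0.9, -0.9, 0.4]
opening: 0.0882
grip_force: 10.0
```

```bash
python3 - <<'E'
from h import *
c=shot('scene');w=shot('wrist')
a=cv2.resize(c['pixels'][130:250,250:400,::-1],(500,400));b=cv2.resize(w['pixels'][:,:,::-1],(640,400))
cv2.imwrite('pics/s5.png',cv2.resize(np.hstack([a,b]),(800,281)))
E
```

```text
(no output)
```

View pics/s5.png

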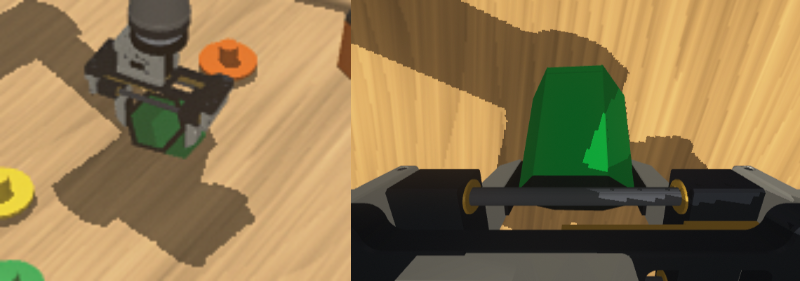

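The pot is turning in the grip with its mouth rising (about 40°); I carry the arc on.

{"op": "step_arm", "data": {"motion": [[[0.19, 0, -0.07], 0], [[0.39, 0, -0.1], 0], [[0.6, 0, -0.1], 0], [[0.79, 0, -0.08], 0], [[0.99, 0, -0.04], 0], [[1.18, 0, 0.02], 0], [[1.18, 0, 0.04], 0]]}}

```text
time: 10.15
tool_pos: [0.4415, 0.0853, 0.0846]
tool_rot: [3.14, -0.001, 1.732]
contact_force: [-2.6, 3.9, 9.3]
opening: 0.087
grip_force: 9.4
```

```bash
python3 - <<'E'
from h import *
c=shot('scene');w=shot('wrist')
a=cv2.resize(c['pixels'][110:230,260:410,::-1],(500,400));b=cv2.resize(w['pixels'][:,:,::-1],(640,400))
cv2.imwrite('pics/s6.png',cv2.resize(np.hstack([a,b]),(800,281)))
E
```

```text
(no output)
```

View pics/s6.png

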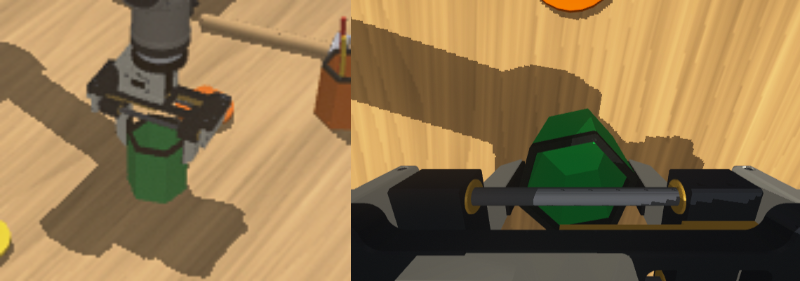

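The pot is almost upright, mouth up. I release it and lift off.

{"op": "step_arm", "data": {"motion": [[[0, 0, -0.03], 0], [[0, 0, -0.03], 0], [[0, 0, -0.03], 0], [[0, 0, -0.03], 0]], "hand": 0}}

```text
time: 10.75
tool_pos: [0.4414, 0.0839, 0.0862]
tool_rot: [3.141, -0.0, 1.732]
contact_force: [-0.2, 0.3, -1.4]
opening: 0.0919
grip_force: 0.0
```

{"op": "step_arm", "data": {"motion": [[[0, 0, -0.1], 0], [[0, 0, -0.25], 0], [[0, 0, -0.5], 0], [[0, 0, -1], 0], [[0, 0, -2], 0], [[0, 0, -2.5], 0], [[-1.5, 0, -2.5], 0], [[-1.5, 0, -2.5], 0]]}}

```text
time: 11.75
tool_pos: [0.4561, -0.0066, 0.2376]
tool_rot: [3.139, 0.001, 1.731]
contact_force: [1.1, 1.1, -0.7]
opening: 0.092
grip_force: 0.0
```

```bash
python3 - <<'E'
from h import *
s=robot.observe();print(s['tool_pos'],s['time'])
for n,z,m0 in(('wrist',.1,None),('scene',.1,None),('top',.1,None)):
    c=shot(n,'x7%s.png'%n);hs=cv2.cvtColor(c['pixels'],cv2.COLOR_RGB2HSV)
    u,v=px(c,(.4415,.085,.05));m=cv2.inRange(hs,(50,100,25),(80,255,255))
    k,l,st,ce=cv2.connectedComponentsWithStats(m)
    for i in range(1,k):
        if st[i,4]>60 and np.hypot(*(ce[i]-[u,v]))<130:print(n,'green',st[i],ce[i].round(1))
    print(n,'exp',u,v)
    # dark rim
    d=cv2.inRange(hs,(0,0,0),(180,140,50));k,l,st,ce=cv2.connectedComponentsWithStats(d)
    for i in range(1,k):
        if 30<st[i,4]<6000 and np.hypot(*(ce[i]-[u,v]))<120:print(n,'dark',st[i],ce[i].round(1),pt(c,st[i,0]+st[i,2]/2,st[i,1]+st[i,3]/2,.1)[:2].round(4),'w',(pt(c,st[i,0],ce[i,1],.1)-pt(c,st[i,0]+st[i,2],ce[i,1],.1))[:2].round(4))
E
```

```text
[ 0.45607427 -0.00659938  0.23760718] 11.75
wrist green [ 280   47   81   85 4840] [319.7  89.3]
wrist exp 320.27544642352865 94.55047073842388
wrist dark [ 273   40   95   97 1744] [319.1  85.2] [0.441 0.088] w [-0.0858 -0.0139]
scene green [317 162  21  12 184] [327.1 167.3]
scene green [315 169  25  28 473] [326.6 184.2]
scene green [238 241  31  26 631] [253.2 253.6]
scene exp 326.20580395369814 177.72611808352988
scene dark [281  45  27  34 510] [295.   62.5] [-0.086   0.5892] w [-0.0962 -0.0727]
scene dark [280  97  64  52 677] [309.9 119.6] [0.2551 0.2571] w [-0.1931 -0.1438]
top green [378 138  16  15 138] [384.3 146.1]
top green [280 205  14  21 179] [286.  215.5]
top green [373 205  25  25 498] [384.8 216.9]
top exp 281.36390968349355 215.74802151677713
top dark [277 169   5  21  32] [278.2 178.6] [0.5619 0.0878] w [0.0002 0.0173]
top dark [183 172  21  13  32] [195. 180.] [0.5692 0.3855] w [0.0009 0.0726]
top dark [329 175   7  27  76] [331.8 188.1] [ 0.5278 -0.0953] w [0.0003 0.0242]
top dark [276 195  10   6  34] [281.6 196.8] [0.4968 0.0826] w [0.0004 0.0344]
top dark [319 202  10   6  41] [323.8 203.9] [ 0.4705 -0.0649] w [0.0004 0.0344]
top dark [269 209  13  13  62] [275.8 214.7] [0.4364 0.1015] w [0.0006 0.0444]
top dark [299 214  27  17 279] [310.  222.1] [ 0.4107 -0.0247] w [0.0012 0.0921]
top dark [193 296  67  23 140] [228.9 303.9] [0.1328 0.2628] w [0.0031 0.2211]
```

```bash
cat > rim.py <<'E'
from h import *
def rim(z=.1,near=(.4415,.087)):
    c=shot('wrist');hs=cv2.cvtColor(c['pixels'],cv2.COLOR_RGB2HSV)
    u=px(c,(*near,z));d=cv2.inRange(hs,(0,0,0),(180,140,50));k,l,st,ce=cv2.connectedComponentsWithStats(d)
    i=min((i for i in range(1,k) if st[i,4]>300),key=lambda i:np.hypot(*(ce[i]-u)))
    ys,xs=np.nonzero(l==i);h=cv2.convexHull(np.array([pt(c,a,b,z)[:2]*1000 for a,b in zip(xs,ys)],np.float32))
    m=cv2.moments(h);print('rim',m['m10']/m['m00'],m['m01']/m['m00'],'area',m['m00'],'want',78**2*.866,st[i])
E
python3 - <<'E'
from rim import *
rim()
go(.445,-.305,.2,99.2)
E
```

```text
rim 440.47458047272784 86.4201304808991 area 5127.318555415724 want 5268.744 [ 274   41   94   97 1745]
shift [-4.911 -0.968  0.608] spin -0.001 at [ 0.4555 -0.0049  0.2366] yaw 99.15 t 11.95
```

{"op": "step_arm", "data": {"motion": [[[-4.91, -0.97, 0.6], 0], [[-4.91, -0.97, 0.6], 0], [[-4.91, -0.97, 0.6], 0], [[-4.91, -0.97, 0.6], 0], [[-4.91, -0.97, 0.6], 0], [[-4.91, -0.97, 0.6], 0], [[-4.91, -0.97, 0.6], 0], [[-4.91, -0.97, 0.6], 0]]}}

```text
time: 12.95
tool_pos: [0.4459, -0.3033, 0.2006]
tool_rot: [3.141, -0.0, 1.734]
contact_force: [-0.6, -0.7, 0.2]
opening: 0.0915
grip_force: 0.0
```

```bash
cat > lid.py <<'E'
from h import *
def lid(near,z=.017):
    c=shot('wrist');u=px(c,(*near,z));m,ce,st=gmask(c,u,(50,100,40))
    ys,xs=np.nonzero(m)
    P=np.array([pt(c,a,b,z)[:2]*1000 for a,b in zip(xs,ys)],np.float32)
    e=cv2.minEnclosingCircle(P);print('lid',st,e,P.mean(0));return e
E
python3 - <<'E'
from lid import *
e=lid((.4375,-.287));go(e[0][0]/1000,e[0][1]/1000,.038,99.2)
E
```

```text
lid [ 273  121   81   81 5062] ((434.5628356933594, -286.106201171875), 46.550010681152344) [ 434.3755  -284.73245]
shift [ 0.316 -0.141  2.711] spin 0.003 at [ 0.4459 -0.3034  0.2007] yaw 99.35 t 13.0
```

{"op": "step_arm", "data": {"motion": [[[0.32, -0.14, 0.5], 0], [[0.32, -0.14, 1.2], 0], [[0.32, -0.14, 1.9], 0], [[0.32, -0.14, 2.4], 0], [[0.32, -0.14, 2.7], 0], [[0.32, -0.14, 2.7], 0], [[0.32, -0.14, 2.7], 0]]}}

```text
time: 13.88
tool_pos: [0.4347, -0.2873, 0.0392]
tool_rot: [3.141, 0.001, 1.733]
contact_force: [0.1, -0.8, 0.7]
opening: 0.0919
grip_force: 0.0
```

{"op": "step_arm", "data": {"motion": [[[0, 0, 0], 0], [[0, 0, 0], 0], [[0, 0, 0], 0], [[0, 0, 0], 0], [[0, 0, 0], 0], [[0, 0, 0], 0]], "hand": 255, "squeeze": 20}}

```text
time: 14.62
tool_pos: [0.434, -0.2873, 0.0382]
tool_rot: [-3.142, -0.0, 1.732]
contact_force: [0.1, 0.1, 0.2]
opening: 0.0362
grip_force: 0.0
```

```bash
python3 - <<'E'
from h import *
go(.4405,.0864,.2,99.2)
E
```

```text
shift [ 6.132  1.105 -2.696] spin 0.0 at [ 0.434  -0.2873  0.0382] yaw 99.22 t 14.625
```

Still closing; I give it more time, then lift.

{"op": "step_arm", "data": {"motion": [[[0, 0, 0], 0], [[0, 0, 0], 0], [[0, 0, 0], 0], [[0, 0, -0.3], 0], [[0, 0, -0.8], 0], [[0, 0, -1.6], 0], [[0, 0, -2.4], 0], [[0, 0, -2.7], 0], [[0, 0, -2.7], 0]]}}

```text
time: 15.75
tool_pos: [0.4345, -0.2877, 0.2014]
tool_rot: [3.14, 0.002, 1.732]
contact_force: [-0.6, 0.5, -1.9]
opening: 0.0294
grip_force: 20.0
```

```bash
python3 - <<'E'
from lid import *
s=robot.observe();lid(s['tool_pos'][:2],s['tool_pos'][2]-.021)
go(.4405,-.01,.2,99.2)
E
```

```text
lid [  245   163   150   104 10070] ((432.7388000488281, -284.05828857421875), 46.16926574707031) [ 430.52856 -270.13858]
shift [4.543 0.849 0.   ] spin 0.0 at [ 0.4339 -0.2872  0.2   ] yaw 99.23 t 15.8
```

{"op": "step_arm", "data": {"motion": [[[4.5, 0.8, -0.6], 0], [[4.5, 0.8, -0.6], 0], [[4.5, 0.8, -0.6], 0], [[4.5, 0.8, -0.6], 0], [[4.5, 0.8, -0.6], 0], [[4.5, 0.8, -0.6], 0], [[4.5, 0.8, -0.6], 0], [[4.5, 0.8, -0.6], 0]]}}

```text
time: 16.8
tool_pos: [0.438, -0.0142, 0.2356]
tool_rot: [-3.14, -0.0, 1.73]
contact_force: [0.0, -1.9, -0.5]
opening: 0.0295
grip_force: 20.0
```

```bash
python3 - <<'E'
from rim import *
rim();go(.4405,.0864-.002,.145,99.2)
E
```

```text
rim 440.4139994935045 86.31773847180399 area 5135.19054921082 want 5268.744 [ 294   33   96   99 1793]
shift [1.616 0.302 1.513] spin -0.001 at [ 0.4381 -0.0142  0.2358] yaw 99.12 t 16.85
```

{"op": "step_arm", "data": {"motion": [[[1.62, 0.3, 0.5], 0], [[1.62, 0.3, 0.5], 0], [[1.62, 0.3, 0.9], 0], [[1.62, 0.3, 1.3], 0], [[1.62, 0.3, 1.5], 0], [[1.62, 0.3, 1.5], 0], [[1.62, 0.3, 1.5], 0]]}}

```text
time: 17.73
tool_pos: [0.441, 0.0854, 0.147]
tool_rot: [3.14, 0.0, 1.731]
contact_force: [1.6, -1.0, 0.6]
opening: 0.0296
grip_force: 20.0
```

```bash
python3 - <<'E'
from h import *
go(.4405,.0844,.1285,99.2)
E
```

```text
shift [-0.015 -0.011  0.308] spin -0.0 at [0.441  0.0854 0.147 ] yaw 99.19 t 17.725
```

{"op": "step_arm", "data": {"motion": [[[-0.01, 0, 0.07], 0], [[-0.01, 0, 0.14], 0], [[-0.01, 0, 0.21], 0], [[-0.01, 0, 0.27], 0], [[-0.01, 0, 0.3], 0], [[-0.01, 0, 0.3], 0]]}}

```text
time: 18.48
tool_pos: [0.4405, 0.0851, 0.1283]
tool_rot: [3.141, -0.0, 1.732]
contact_force: [-0.5, -0.6, -0.7]
opening: 0.0296
grip_force: 20.0
```

{"op": "step_arm", "data": {"motion": [[[0, 0, 0.02], 0], [[0, 0, 0.02], 0]]}}

```text
time: 18.73
tool_pos: [0.4406, 0.0851, 0.1281]
tool_rot: [3.141, 0.0, 1.732]
contact_force: [-3.3, 0.1, 11.2]
opening: 0.0298
grip_force: 20.0
```

{"op": "step_arm", "data": {"motion": [[[0, 0, 0], 0], [[0, 0, 0], 0], [[0, 0, 0], 0], [[0, 0, 0], 0], [[0, 0, -0.2], 0], [[0, 0, -1], 0], [[-1, 0, -2], 0], [[-1.6, 0, -2], 0], [[-1.6, 0, -2], 0], [[-1.6, 0, -2], 0]], "hand": 60}}

```text
time: 19.98
tool_pos: [0.4555, -0.0095, 0.2472]
tool_rot: [-3.141, -0.001, 1.731]
contact_force: [0.3, 0.5, 0.7]
opening: 0.0702
grip_force: 0.0
```

```bash
python3 - <<'E'
from lid import *
s=robot.observe();print(s['tool_pos'],s['opening'])
e=lid((.4405,.086),.107)
c=shot('top');m,ce,st=gmask(c,px(c,(.4405,.086,.107)),(50,100,60));print('top',st,pt(c,*ce,.11))
c=shot('scene');m,ce,st=gmask(c,px(c,(.4405,.086,.107)),(50,100,110));print('scene',st,pt(c,*ce,.11))
m,ce,st=gmask(c,px(c,(.4405,.086,.05)),(50,100,40));print('scene all',st, 'exp knob top',px(c,(.4405,.086,.137)),'bot',px(c,(.4405,.086,0)))
E
```

```text
[ 0.4554547  -0.0094785   0.24717608] 0.07019640728393266
lid [ 270   32  101  108 8480] ((439.42218017578125, 85.58663940429688), 46.75716781616211) [439.0901   87.39409]
top [280 202  14  25 240] [0.43729115 0.06173256 0.11      ]
scene [313 156  29  19 323] [0.44522698 0.08026012 0.11      ]
scene all [313 156  29  41 898] exp knob top [326.71765183 157.6810683 ] bot [325.81850538 188.11700101]
```

```bash
python3 -c "
from cell import robot
print(robot.hand_in())"
```

```text
the job is handed in; nothing more can be done
None
```

The green pot stands mouth-up with its green lid on and released. The last wrist view put the lid about 1 mm off the rim centre at seated height. The job is handed in, but no verdict came back, and I did not re-measure the other objects.

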